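One honey pot from the breakfast dispenser

TASK

Press the plunger of the honey-pot dispenser fully down once and let it come back up, so that a single pot slides out; then, with the fingertips, push that pot along the table through the open side of the empty serving bay until it stands wholly inside. Only press and push: never pick up or tip a pot, bring out no second pot, and leave the other pots and everything else on the table where they are.

Things in the scene. Friction and masses are not known exactly. Their poses are not given: they have to be found in the camera images.
- dispenser: fixed steel and grey dispenser on the table. Origin: table level, on the axis of its square magazine (54 x 54 mm outside, 58 mm tall, open on top, slit in front) with three pots stacked on the table. x axis points from exit to back: pots come out through a 21 mm high slot on the -x side. Behind, from x = 27 to 105 mm, a housing 62 mm wide, 92 mm tall carries the plunger
- plunger_top (a point): centre of the flat top of the plunger's round black knob, 38 mm in diameter; 145 mm above the table when up, 66 mm behind the dispenser's origin along its +x
- plunger (a joint): travel of the plunger, m: 0 up, 0.035 fully down (its stop); pressed straight down; a spring pushes it back up, 4 N at the top to 9 N fully down
- pot_exit (a point): point on the table where the ejected pot's centre comes to lie (about; it may slide on a few mm), 87 mm before the dispenser's origin along its -x. The plunger drives a blade (36 mm wide, 3 to 16.5 mm above the table) towards -x at 2.5 times its travel; the blade slides the lowest pot out and goes back with the plunger, and the next pot drops down
- pot1: closed honey portion pot, an upright disc 44 mm in diameter and 18 mm tall, 30 to 60 g, brown with a plain brass-coloured metal lid; origin at the centre of its underside. The lowest pot in the magazine at the start, the one that the first press ejects
- pot2: closed honey portion pot, an upright disc 44 mm in diameter and 18 mm tall, 30 to 60 g, brown with a plain brass-coloured metal lid; origin at the centre of its underside. Second from below in the magazine
- pot3: closed honey portion pot, an upright disc 44 mm in diameter and 18 mm tall, 30 to 60 g, brown with a plain brass-coloured metal lid; origin at the centre of its underside. Topmost in the magazine
- pot_served: closed honey portion pot, an upright disc 44 mm in diameter and 18 mm tall, 30 to 60 g, brown with a plain brass-coloured metal lid; origin at the centre of its underside. Already standing in the other serving bay
- bay_empty: empty serving bay, fixed: a low wooden fence on three sides of a piece of table, no floor. Origin at table level in its middle; inside 80 mm long (x from -40 mm, the open side, to +40 mm, the back fence) and 84 mm wide (y -42 to +42 mm); fences 6 mm thick, 12 mm tall. The open -x side faces roughly the robot. It is left or right of the dispenser
- bay_used: the other serving bay, just like bay_empty, fixed; a pot already stands in it
- mug: bystander: white mug, 80 mm wide, 90 tall; origin at its underside
- bowl: bystander: blue bowl, 130 mm wide, 55 tall; origin at its underside
- egg_cup: bystander: white egg cup, 48 mm wide, 50 tall; origin at its underside
- shaker: bystander: dark wooden salt shaker, 38 mm wide, 62 tall; origin at its underside
- sugar_jar: bystander: glass sugar jar with wooden lid, 70 mm wide, 90 tall; origin at its underside
- spoon: bystander: steel spoon lying flat, 160 mm long; origin at its underside
Not all that is in view belongs to the job. What is shaped like the dispenser but orange or yellow is not meant.

How it is judged:
By the outcome, as a careful person would: the job done as asked, in the order asked, and still so for the second after the job is handed in, with the robot touching nothing.
It also fails if it takes over 64 s, if anything falls off the work surface, if the arm or the gripper's body presses on something with over 40 N, if the wrist force passes 120 N, or if a joint passes its speed limit or range.

ROBOT

A 6-joint arm with a two-finger parallel gripper is mounted at the origin on the work surface. World frame = base frame: x ahead of the robot, y to its left, z up, the work surface at z = 0. Lengths are in m, angles in rad, forces in N, time in s.
With the tool pointing down it reaches from about 0.3 to 0.775 m from the base axis. Payload 14.6 kg.
Tool frame: the origin (TCP) lies on the centre line of the jaws, within the pads' length; the fingertips stand 19 mm ahead of it and the grasp point (between the pads) is the TCP (ctrl.tip_reach is the distance from the TCP to the fingertips, in m); x points along the fingers, y is the direction in which the jaws open and shut, and the axes are right-handed (so a half turn about x gives the same grasp; the last joint's range is limited). The gripper opens to 94 mm and grips with 3 to 60 N. Pads are 16 mm wide; open, the fingers measure 119 mm over their backs; the gripper's body (75 mm by 177 mm) begins 78 mm behind the grasp point.
Start: joints at [1.063, 0.3, 1.521, -0, 1.321, -0.067], TCP at [0.235, 0.497, 0.224] pointing down, gripper open.
Joint ranges: [-3.03, 3.03], [-0.79, 2.21], [0.23, 2.52], [-1.04, 4.18], [0, 3.07], [-2.55, 2.55]. Speed limits (rad/s): [2.22, 2.22, 2.57, 3.14, 3.14, 3.14].

INTERFACE

Orientations are given as [roll, pitch, yaw] about the fixed x, y, z axes, in that order (R = Rz(yaw) Ry(pitch) Rx(roll)).
In Python, from station import ctrl, optics, models gives the robot as it stands. The module is installed in compiled form; this text tells all that it offers.
- The arm moves only by the tool arm_command, never from a script. Its argument "deltas" is a list of rows, each an object with "translation": the shift along the tool's x, y, z in units of 25 mm (1.0 is 25 mm), a list of three; "turn": the turn, a rotation vector about the tool's x, y, z in units of 5 degrees (1.0 is 5 degrees), a list of three. In form: [{"translation": [x, y, z], "turn": [rx, ry, rz]}, ...]. A call has 1 to 12 rows; each row is the pose to reach, as a shift and turn from the pose commanded when the call began, along the tool's axes at that moment; what a row does not reach only later rows make up. A row lasts 1/12 s, in which the tool goes at most 41.7 mm and 7.16 degrees, less where a joint would pass 70% of its speed; a pose out of reach is approached as far as the arm can. A call with a gripper value outside its range is refused whole. "gripper" is the finger opening in mm, from 0 to 94, set as the call begins (left out, the last holds). The fingers move at their own pace and stop on an object; "force" is the grip in N (left out, the last holds). Time passes only in rows, so rows that repeat a pose let the fingers close. It gives the time, the measured TCP pose, the force and the opening at its end, in the units of the state.
- ctrl.get_obs(): the state, without advancing time (a new reading comes with each control period).
- optics.camera(name): name is "side" or "top"; returns the picture (400x640x3 uint8, red, green, blue); there is no depth.
- optics.get_calibration(name): a dict with "K" (3x3 intrinsics, pixels), "origin" and "orientation" of the camera in the world. Camera axes: x right, y down, z forward; pixel columns grow to the right and rows downward; lengths in m; the calibration is good to about 2 mm. A picture is of the moment at which its call begins. get_calibration takes no time and is no camera call.
- ctrl.hand_in(): hands the job in, once; it reports no verdict.
Trained networks look in the newest picture that a camera, given by its name, has taken for a name from the list of things; names that differ only in an ending like _2 or _b are one class to them, and where a whole thing is asked for, a point or a joint stands for the part that bears it (a point fixed in the world has none). Each returns a list of dicts, best first, with "score" (0 to 1); they miss things now and then, are a little off and sometimes report something else, mostly with a low value. They report only what shows in the picture. A call takes as long as a camera call. They do not tell look-alikes from the thing itself.
- models.look_for(target, camera): "box" ([left, top, right, bottom] in pixels, round what is visible of it).
- models.cut_out(target, camera): "pixels" (400x640 bool, what is visible of it) and "box" ([left, top, right, bottom] in pixels, round what is visible of it).
- models.mark_of(target, camera): "at" ([column, row] in pixels: a listed point, or the origin of a listed thing).
The state is a dict: "time_s": time; "qpos": joint angles; "joint_vel": joint speeds; "tau": joint torques, N m; "ee_pos": TCP position; "eef_rot": TCP orientation; "force": force on the tool from outside, world axes, zero at the start; "moment": the same for the moment, N m; "grip_width": finger opening in m.
Only numpy, scipy, OpenCV 4.12 (cv2) and the standard library are available. Lean on these libraries where they do the work, as an engineer would, in place of code of your own. Each camera call takes 0.05 s, during which the arm holds its last target.

## Working session

There is one attempt and no reset: what is moved stays moved. The work goes in short steps, Python scripts to look and compute and a tool call to move; the robot and the scene stay as the last step left them, time stands still between calls to the robot, and variables do not carry over. Pictures are saved under pics/ and viewed, and the job is handed in when it is done.

Besides the shell and the picture viewer there is one more tool, called after "Emit:" as name(argument=value, ...) on one line, values as JSON. arm_command: Moves the arm, as the interface text tells. Its arguments: {"type":"object","properties":{"deltas":{"type":"array"},"gripper":{"type":"number"},"force":{"type":"number"}},"required":["deltas"]}

```bash
mkdir -p pics; python3 - <<'E'
from station import ctrl, optics, models
import cv2,numpy as np
o=ctrl.get_obs(); print(o, ctrl.tip_reach)
for c in ("top","side"):
    im=optics.camera(c); cv2.imwrite(f"pics/{c}0.png",im[:,:,::-1])
    k=optics.get_calibration(c); print(c,k)
    for n in ("dispenser","plunger_top","bay_empty","bay_used","pot_served","pot_exit"):
        try:
            r=models.mark_of(n,c); print(n,[(np.round(d["at"],1).tolist(),round(d["score"],2)) for d in r[:4]])
        except Exception as e: print(n,e)
print(ctrl.get_obs()["time_s"])
E
```

```text
{'time_s': 0.0, 'qpos': array([ 1.06340427e+00,  3.00446174e-01,  1.52158118e+00, -1.73139192e-05,
        1.32066912e+00, -6.65855459e-02]), 'joint_vel': array([-0.00113398,  0.00087723,  0.00014577,  0.00065524,  0.00087637,
        0.00010066]), 'tau': array([ 5.68744736e-05, -5.31811738e+01, -3.52733445e+01,  7.08298758e-02,
        2.44007679e-02, -1.18161383e-04]), 'ee_pos': array([0.23455338, 0.49721983, 0.22389994]), 'eef_rot': array([-1.62219006,  1.56969237, -2.06299228]), 'force': array([0.72340193, 0.2665857 , 0.25229502]), 'moment': array([-0.02221891,  0.03578515, -0.01248669]), 'grip_width': 0.09366012623215911} 0.019
top {'K': array([[461.37469651,   0.        , 313.48821623],
       [  0.        , 461.37469651, 192.66623863],
       [  0.        ,   0.        ,   1.        ]]), 'origin': array([0.29686311, 0.00398062, 1.49845054]), 'orientation': array([-2.9975819 , -0.01948123, -1.54558525])}
dispenser [([183.4, 298.2], 0.76), ([257.1, 245.8], 0.74), ([297.4, 171.6], 0.62), ([410.2, 267.3], 0.59)]
plunger_top [([257.6, 225.2], 0.71), ([298.2, 138.4], 0.66), ([175.1, 279.0], 0.46), ([422.4, 245.3], 0.43)]
bay_empty [([362.0, 121.4], 0.68), ([244.0, 166.3], 0.63)]
bay_used [([376.3, 170.6], 0.7)]
pot_served [([375.4, 179.8], 0.47)]
pot_exit []
side {'K': array([[420.30112564,   0.        , 315.3736526 ],
       [  0.        , 420.30112564, 199.42540603],
       [  0.        ,   0.        ,   1.        ]]), 'origin': array([ 0.21602364, -0.90074702,  0.72718723]), 'orientation': array([-2.14802312,  0.02139413, -0.30734331])}
dispenser [([249.9, 212.6], 0.68), ([269.2, 346.0], 0.64), ([191.7, 183.5], 0.64), ([345.4, 219.2], 0.63)]
plunger_top [([370.3, 172.5], 0.63), ([269.1, 173.7], 0.62), ([289.1, 283.4], 0.61), ([296.7, 290.4], 0.55)]
bay_empty [([328.8, 190.4], 0.71)]
bay_used [([380.8, 283.6], 0.93), ([406.3, 351.0], 0.44)]
pot_served [([377.6, 280.7], 0.78)]
pot_exit [([276.5, 169.4], 0.16)]
0.7
```

View pics/top0.png

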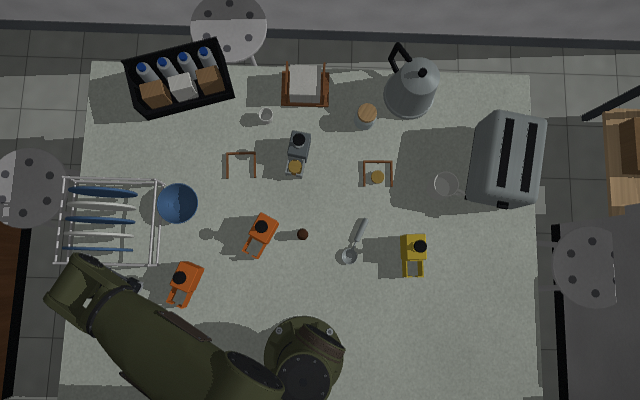

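View pics/side0.png

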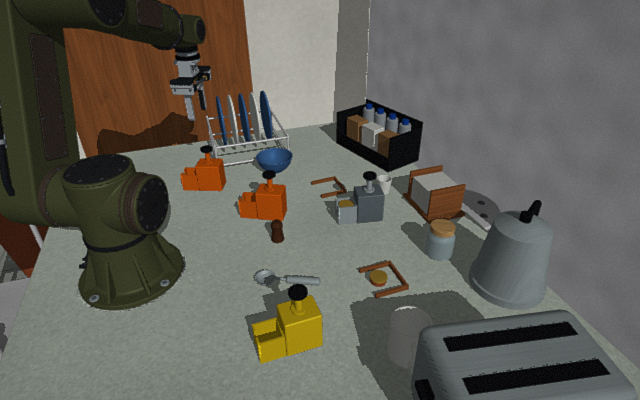

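The top view has four dispenser-shaped things: orange at (260,235), orange at (185,285), yellow at (413,255), and grey at (297,155). Only the grey one fits the steel and grey description. Of the bays, (241,165) looks empty and (376,173) holds a pot. I'll check both in enlarged crops.

```bash
cat > h.py <<'E'
import numpy as np, cv2
from scipy.spatial.transform import Rotation as R
from station import ctrl, optics, models
def cal(c):
    k=optics.get_calibration(c); o=k["orientation"]
    return k["K"],np.array(k["origin"]),R.from_euler("xyz",o).as_matrix()
def proj(P,c):
    K,o,M=cal(c); p=(np.atleast_2d(P)-o)@M@K.T; return p[:,:2]/p[:,2:]
def back(uv,c,z=0.):
    K,o,M=cal(c); uv=np.atleast_2d(uv); d=np.c_[uv,np.ones(len(uv))]@np.linalg.inv(K).T@M.T
    return o+d*((z-o[2])/d[:,2])[:,None]
def snap(c,name):
    im=optics.camera(c); cv2.imwrite(f"pics/{name}.png",im[:,:,::-1]); return im
def crop(im,box,s,name):
    l,t,r,b=box; x=cv2.resize(np.ascontiguousarray(im[t:b,l:r,::-1]),None,fx=s,fy=s,interpolation=cv2.INTER_CUBIC); cv2.imwrite(f"pics/{name}.png",x); return x
E
python3 - <<'E'
from h import *
for c in("top","side"): print(c,R.from_matrix(cal(c)[2]).as_matrix()[:,2])
im=cv2.imread("pics/top0.png")[:,:,::-1]; crop(im,(215,115,405,205),4,"cropt")
im=cv2.imread("pics/side0.png")[:,:,::-1]; crop(im,(300,160,430,310),4,"crops")
print(back([[299,140]],"top",.145), back([[370,175.5]],"side",.145))
print(back([[294.5,167]],"top",.054), back([[377,277]],"side",.018), back([[376.5,177]],"top",.018))
E
```

```text
top [ 0.14395386 -0.01565447 -0.98946057]
side [ 0.24238487  0.80224374 -0.54557726]
[[0.6528292  0.03025008 0.145     ]] [[0.65394988 0.02047964 0.145     ]]
[[0.58794899 0.04371914 0.054     ]] [[ 0.56740128 -0.23234251  0.018     ]] [[ 0.56973683 -0.22400914  0.018     ]]
```

View pics/cropt.png

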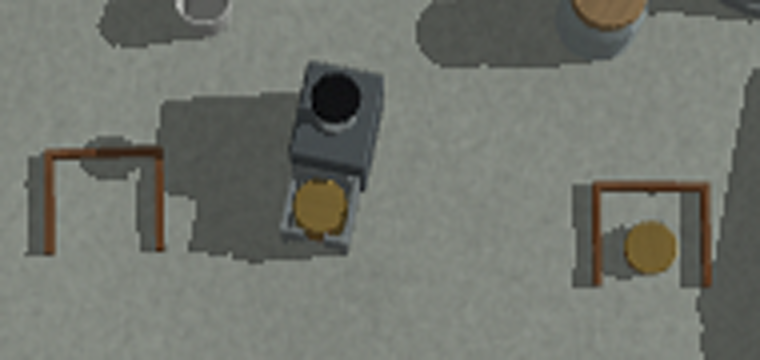

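View pics/crops.png

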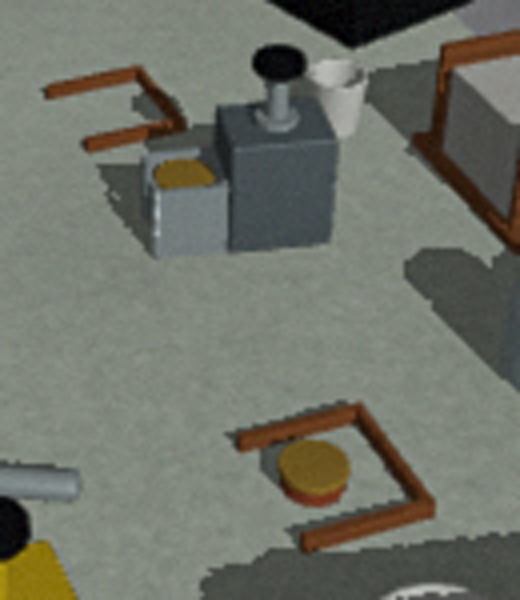

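```bash
python3 - <<'E'
from h import *
from scipy.optimize import minimize
def box(x0,x1,y0,y1,z0,z1): return np.array([[x,y,z] for x in(x0,x1) for y in(y0,y1) for z in(z0,z1)])
a=np.linspace(0,6.28,24)
parts=[box(-.027,.027,-.027,.027,0,.058),box(.027,.105,-.031,.031,0,.092),
 np.r_[np.c_[.066+.019*np.cos(a),.019*np.sin(a),a*0+.145],np.c_[.066+.019*np.cos(a),.019*np.sin(a),a*0+.135]],
 np.r_[np.c_[.066+.006*np.cos(a),.006*np.sin(a),a*0+.14],np.c_[.066+.006*np.cos(a),.006*np.sin(a),a*0+.09]]]
fen=[box(-.04,.046,.042,.048,0,.012),box(-.04,.046,-.048,-.042,0,.012),box(.04,.046,-.048,.048,0,.012)]
S=8
def render(pp,p,c,off=(0,0)):
    M=np.zeros((400*2,640*2),np.uint8)
    for q in pp:
        w=q@np.array([[np.cos(p[2]),np.sin(p[2]),0],[-np.sin(p[2]),np.cos(p[2]),0],[0,0,1]])+[p[0],p[1],0]
        uv=(proj(w,c)+off)*2+.5
        cv2.fillConvexPoly(M,cv2.convexHull(np.round(uv*16).astype(np.int32)),1,shift=4)
    return M
def getmask(n,c,pt):
    b=None
    for d in models.cut_out(n,c):
        l,t,r,bb=d["box"]
        if l-4<=pt[0]<=r+4 and t-4<=pt[1]<=bb+4: b=d; break
    if b is None: print("none",n,c); return None
    print(n,c,np.round(b["box"]),round(b["score"],2),b["pixels"].sum())
    return cv2.resize(b["pixels"].astype(np.uint8),None,fx=2,fy=2,interpolation=0)
def fit(pp,ms,p0):
    def cost(v,ret=False):
        p=[v[0]/100,v[1]/100,v[2]/5]; L=[]
        for c,m in ms.items():
            r=render(pp,p,c); L.append(1-(r&m).sum()/((r|m).sum()))
        return L if ret else sum(L)
    v0=[p0[0]*100,p0[1]*100,p0[2]*5]
    best=None
    for dy in(-.5,.5,0):
        r=minimize(cost,[v0[0],v0[1]+dy,v0[2]+dy],method="Nelder-Mead",options=dict(initial_simplex=np.array(v0)+np.array([[0,0,0],[.8,0,0],[0,.8,0],[0,0,1]])+[0,dy,dy]))
        if best is None or r.fun<best.fun: best=r
    v=best.x; p=np.array([v[0]/100,v[1]/100,v[2]/5]); print(" fit",p.round(4),np.round(cost(v,True),3)); return p
out={}
for n,pp,p0,pts in (("dispenser",parts,(.58,.03,-.15),{"top":(297,155),"side":(358,203)}),
    ("bay_empty",fen,(.6,.19,0),{"top":(241,165),"side":(329,186)}),
    ("bay_used",fen,(.6,-.22,0),{"top":(376,173),"side":(385,278)})):
    ms={c:getmask(n,c,pt) for c,pt in pts.items()}; ms={c:m for c,m in ms.items() if m is not None}
    for c in ms: fit(pp,{c:ms[c]},p0)
    out[n]=fit(pp,ms,p0)
for c in("top","side"):
    im=optics.camera(c)
    big=cv2.resize(np.ascontiguousarray(im[:,:,::-1]),None,fx=2,fy=2,interpolation=cv2.INTER_CUBIC)
    for n,p in out.items():
        cs,_=cv2.findContours(render(parts if n[0]=="d" else fen,p,c),cv2.RETR_LIST,cv2.CHAIN_APPROX_NONE)
        cv2.drawContours(big,cs,-1,(0,255,0),1)
    b=(400,200,820,420) if c=="top" else (600,320,900,640)
    cv2.imwrite(f"pics/ov_{c}.png",cv2.resize(big[b[1]:b[3],b[0]:b[2]],None,fx=1.8,fy=1.8))
print(ctrl.get_obs()["time_s"])
E
```

```text
dispenser top [289. 130. 309. 177.] 0.69 584
dispenser side [334. 170. 382. 224.] 0.76 1618
 fit [ 0.593   0.041  -0.1433] [0.374]
 fit [ 0.5903  0.0412 -0.1961] [0.118]Traceback (most recent call last):
  File "<stdin>", line 43, in <module>
  File "<stdin>", line 34, in fit
    res = _minimize_neldermead(fun, x0, args, callback, bounds=bounds,
                               **options)
    fxcc = func(xcc)
    fx = function(np.copy(x), *(wrapper_args + args))
  File "<stdin>", line 29, in cost
  File "<stdin>", line 14, in render
  File "h.py", line 8, in proj
    K,o,M=cal(c); p=(np.atleast_2d(P)-o)@M@K.T; return p[:,:2]/p[:,2:]
          ~~~^^^
  File "h.py", line 5, in cal
    k=optics.get_calibration(c); o=k["orientation"]
ValueError: time passes only in moves, steps and waits
```

```bash
python3 - <<'E'
from station import ctrl,optics
print(ctrl.get_obs()["time_s"]); print(optics.get_calibration("top")["K"][0])
E
```

```text
0.8
[461.37469651   0.         313.48821623]
```

```bash
sed -i 's/^def cal(c):/import functools\n@functools.lru_cache(None)\ndef cal(c):/' h.py
cat > fit.py <<'E'
from h import *
from scipy.optimize import minimize
def box(x0,x1,y0,y1,z0,z1): return np.array([[x,y,z] for x in(x0,x1) for y in(y0,y1) for z in(z0,z1)])
a=np.linspace(0,6.28,24)
parts=[box(-.027,.027,-.027,.027,0,.058),box(.027,.105,-.031,.031,0,.092),
 np.r_[np.c_[.066+.019*np.cos(a),.019*np.sin(a),a*0+.145],np.c_[.066+.019*np.cos(a),.019*np.sin(a),a*0+.135]],
 np.r_[np.c_[.066+.006*np.cos(a),.006*np.sin(a),a*0+.14],np.c_[.066+.006*np.cos(a),.006*np.sin(a),a*0+.09]]]
fen=[box(-.04,.046,.042,.048,0,.012),box(-.04,.046,-.048,-.042,0,.012),box(.04,.046,-.048,.048,0,.012)]
def place(q,p): return q@np.array([[np.cos(p[2]),np.sin(p[2]),0],[-np.sin(p[2]),np.cos(p[2]),0],[0,0,1]])+[p[0],p[1],0]
def render(pp,p,c):
    M=np.zeros((800,1280),np.uint8)
    for q in pp:
        uv=proj(place(q,p),c)*2+.5
        cv2.fillConvexPoly(M,cv2.convexHull(np.round(uv*16).astype(np.int32)),1,shift=4)
    return M
def getmask(n,c,pt):
    b=None
    for d in models.cut_out(n,c):
        l,t,r,bb=d["box"]
        if l-4<=pt[0]<=r+4 and t-4<=pt[1]<=bb+4: b=d; break
    if b is None: print("none",n,c); return None
    print(n,c,np.round(b["box"]),round(b["score"],2),b["pixels"].sum())
    return cv2.resize(b["pixels"].astype(np.uint8),None,fx=2,fy=2,interpolation=0)
def fit(pp,ms,p0):
    def cost(v,ret=False):
        p=[v[0]/100,v[1]/100,v[2]/5]; L=[]
        for c,m in ms.items():
            r=render(pp,p,c); L.append(1-(r&m).sum()/((r|m).sum()))
        return L if ret else sum(L)
    v0=np.array([p0[0]*100,p0[1]*100,p0[2]*5]); best=None
    for dy in(-.5,.5,0):
        r=minimize(cost,v0,method="Nelder-Mead",options=dict(initial_simplex=v0+np.array([[0,0,0],[.8,0,0],[0,.8,0],[0,0,1]])+[0,dy,dy]))
        if best is None or r.fun<best.fun: best=r
    v=best.x; p=np.array([v[0]/100,v[1]/100,v[2]/5]); print(" fit",list(ms),p.round(4),np.round(cost(v,True),3)); return p
E
python3 - <<'E'
from fit import *
out={}
for n,pp,p0,pts in (("dispenser",parts,(.59,.041,-.17),{"top":(297,155),"side":(358,203)}),
    ("bay_empty",fen,(.6,.19,0),{"top":(241,165),"side":(329,186)}),
    ("bay_used",fen,(.6,-.22,0),{"top":(376,173),"side":(385,278)})):
    ms={c:getmask(n,c,pt) for c,pt in pts.items()}; ms={c:m for c,m in ms.items() if m is not None}
    for c in ms: fit(pp,{c:ms[c]},p0)
    out[n]=fit(pp,ms,p0)
for c in("top","side"):
    im=cv2.imread(f"pics/{c}0.png")
    big=cv2.resize(im,None,fx=4,fy=4,interpolation=cv2.INTER_CUBIC)
    for n,p in out.items():
        for q in (parts if n[0]=="d" else fen):
            uv=proj(place(q,p),c)*4+2
            cv2.polylines(big,[cv2.convexHull(np.round(uv).astype(np.int32))],True,(0,255,0),1)
    b=(860,440,1620,840) if c=="top" else (1200,640,1720,1240)
    cv2.imwrite(f"pics/ov_{c}.png",big[b[1]:b[3],b[0]:b[2]])
print(ctrl.get_obs()["time_s"])
E
```

```text
dispenser top [289. 130. 309. 177.] 0.69 584
dispenser side [334. 170. 382. 224.] 0.76 1618
 fit ['top'] [ 0.5912  0.041  -0.1369] [0.373]
 fit ['side'] [ 0.5903  0.0415 -0.2035] [0.118]
 fit ['top', 'side'] [ 0.5913  0.041  -0.1479] [0.375 0.128]
none bay_empty top
bay_empty side [315. 178. 346. 202.] 0.53 234
 fit ['side'] [0.5973 0.2195 0.0489] [0.177]
 fit ['side'] [0.5973 0.2195 0.0489] [0.177]
bay_used top [361. 157. 392. 188.] 0.73 133
bay_used side [358. 262. 411. 298.] 0.81 490
 fit ['top'] [ 0.5834 -0.2284  0.0242] [0.537]
 fit ['side'] [ 0.5819 -0.2295  0.0252] [0.121]
 fit ['top', 'side'] [ 0.582  -0.2291  0.0034] [0.551 0.133]
1.1
```

View pics/ov_top.png

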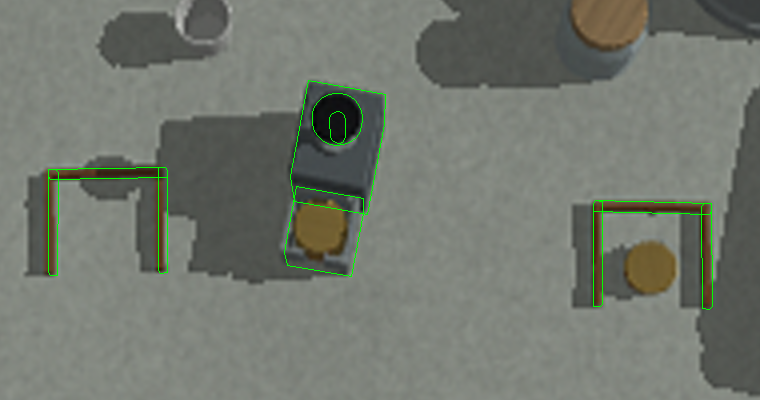

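View pics/ov_side.png

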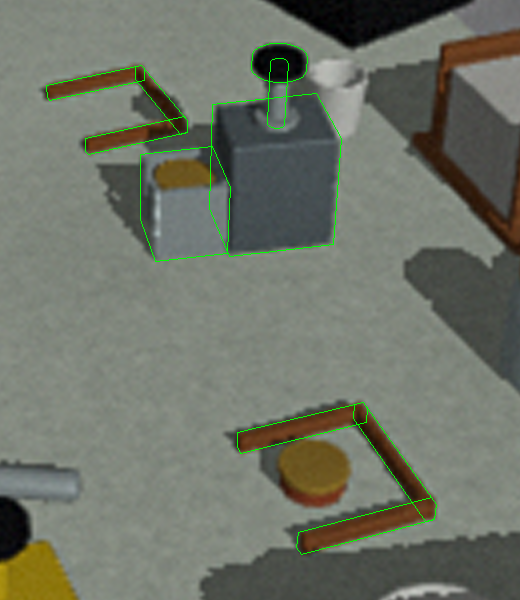

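```bash
python3 - <<'E'
from h import *
o=ctrl.get_obs(); M=R.from_euler("xyz",o["eef_rot"]).as_matrix(); print(M.round(4)); print(o["ee_pos"])
for n,uv,z in (("orange knob1",(263,222),.145),("orange front",(255,256),.0),("orange front R",(268,247),.0),("orange2 knob",(180,277),.145),("shaker",(302,234),.05),("bowl",(177,203),.04),("spoon top",(360,222),.005),("spoon bowl",(349,257),.005),("yellow knob",(420,246),.145),("mug/eggcup",(266,115),.05),("mug?",(446,184),.05)):
    print(n,back([uv],"top",z)[0].round(3))
E
```

```text
[[-0.      0.4267  0.9044]
 [ 0.      0.9044 -0.4267]
 [-1.     -0.     -0.    ]]
[0.23465741 0.4974108  0.22447523]
orange knob1 [0.403 0.128 0.145]
orange front [0.304 0.163 0.   ]
orange front R [0.334 0.122 0.   ]
orange2 knob [0.238 0.36  0.145]
shaker [0.376 0.014 0.05 ]
bowl [0.464 0.412 0.04 ]
spoon top [ 0.422 -0.173  0.005]
spoon bowl [ 0.309 -0.139  0.005]
yellow knob [ 0.345 -0.333  0.145]
mug/eggcup [0.758 0.142 0.05 ]
mug? [ 0.547 -0.442  0.05 ]
```

```bash
cat >> h.py <<'E'
def rows(targets,start=None):
    """targets: list of (x,y,z,psi_deg); prints rows relative to start pose (measured)"""
    if start is None:
        o=ctrl.get_obs(); P=np.array(o["ee_pos"]); M=R.from_euler("xyz",o["eef_rot"]).as_matrix()
    else:
        P=np.array(start[:3]); s=np.radians(start[3]); M=np.c_[[0,0,-1],[np.cos(s),np.sin(s),0],[np.sin(s),-np.cos(s),0]]
    for x,y,z,ps in targets:
        s=np.radians(ps); N=np.c_[[0,0,-1],[np.cos(s),np.sin(s),0],[np.sin(s),-np.cos(s),0]]
        t=M.T@(np.array([x,y,z])-P)/.025; r=np.degrees(R.from_matrix(M.T@N).as_rotvec())/5
        print(t.round(2).tolist(),r.round(2).tolist())
E
python3 - <<'E'
from h import *
im=cv2.imread("pics/top0.png"); g=im.max(2); 
for n,(l,t,r,b) in {"or":(250,208,278,236),"grey":(288,128,310,150)}.items():
    m=(g[t:b,l:r]<30).astype(np.uint8); k,lab,st,ce=cv2.connectedComponentsWithStats(m); i=1+st[1:,4].argmax(); uv=ce[i]+[l,t]; print(n,st[i],uv,back([uv],"top",.145))
im=cv2.imread("pics/top0.png"); crop(im[:,:,::-1],(240,200,290,265),8,"cor")
rows([(.6556,.0302,.224,-10)])
E
```

```text
or [  5  13  13  12 115] [260.80869565 226.37391304] [[0.38978086 0.13422536 0.145     ]]
grey [  5   6  12  12 114] [298.42105263 139.24561404] [[0.65511096 0.03206255 0.145     ]]
[0.02, -9.72, 23.2] [14.95, -0.0, 0.0]
```

View pics/cor.png

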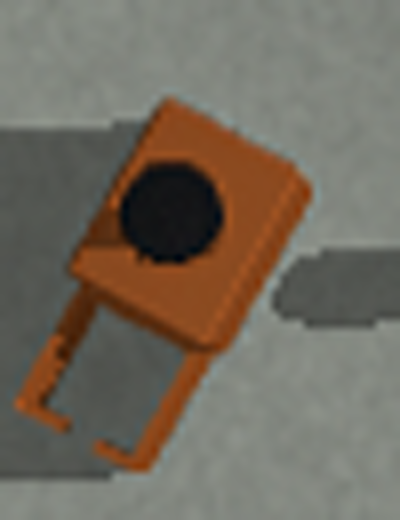

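The crop confirms the orange unit's knob at pixel (261,226), about (0.390, 0.134) m. The grey dispenser's knob is at (298.4,139.2), about (0.655, 0.031) m, and the two-camera fit agrees. I'll move above it with the gripper closed.

Emit:
arm_command(deltas=[{"translation": [0, -0.8, 1.5], "turn": [1.2, 0, 0]}, {"translation": [0, -1.6, 3.5], "turn": [2.4, 0, 0]}, {"translation": [0, -2.4, 5.0], "turn": [3.6, 0, 0]}, {"translation": [0, -3.0, 6.5], "turn": [4.8, 0, 0]}, {"translation": [0, -3.6, 8.0], "turn": [6.0, 0, 0]}, {"translation": [0, -4.2, 9.5], "turn": [7.2, 0, 0]}, {"translation": [0, -4.8, 11.0], "turn": [8.4, 0, 0]}, {"translation": [0, -5.4, 12.5], "turn": [9.6, 0, 0]}, {"translation": [0, -6.0, 14.0], "turn": [10.8, 0, 0]}, {"translation": [0, -6.6, 15.5], "turn": [12.0, 0, 0]}, {"translation": [0, -7.2, 17.0], "turn": [13.2, 0, 0]}, {"translation": [0, -7.8, 18.5], "turn": [14.4, 0, 0]}], gripper=0, force=20)

```text
time_s: 2.1
ee_pos: [0.5693, 0.1235, 0.2246]
eef_rot: [1.933, 1.571, 0.231]
force: [0.3, 0.9, 0.6]
grip_width: 0.0172
```

```bash
python3 - <<'E'
from h import *
rows([(.6555,.031,.224,-10)])
E
```

```text
[0.02, 3.9, 3.21] [0.49, -0.0, -0.0]
```

Emit:
arm_command(deltas=[{"translation": [0, 1.1, 0.9], "turn": [0.5, 0, 0]}, {"translation": [0, 2.1, 1.8], "turn": [0.5, 0, 0]}, {"translation": [0, 3.1, 2.6], "turn": [0.5, 0, 0]}, {"translation": [0, 3.9, 3.2], "turn": [0.5, 0, 0]}, {"translation": [0, 3.9, 3.2], "turn": [0.5, 0, 0]}])

```text
time_s: 2.52
ee_pos: [0.6567, 0.0301, 0.2234]
eef_rot: [-0.746, 1.57, -2.49]
force: [-0.7, -0.1, -0.2]
grip_width: 0.0005
```

```bash
python3 - <<'E'
from h import *
o=ctrl.get_obs(); print(o["ee_pos"],o["force"],o["grip_width"])
rows([(.6555,.031,.168,-10),(.6555,.031,.129,-10)])
im=snap("side","s1"); crop(im,(290,120,430,240),5,"s1c")
E
```

```text
[0.65669207 0.03013282 0.22341413] [-0.68926326 -0.12139746 -0.20177958] 0.00048507459005883496
[2.22, -0.05, -0.03] [0.01, 0.01, 0.01]
[3.78, -0.05, -0.03] [0.01, 0.01, 0.01]
```

View pics/s1c.png

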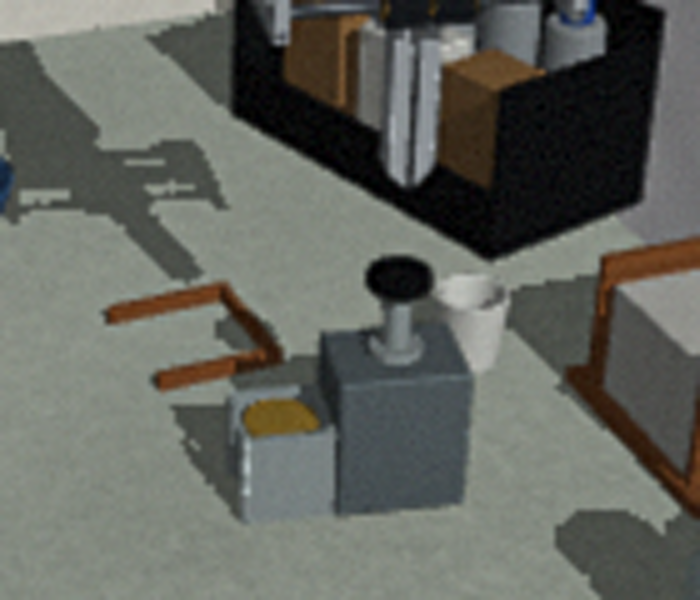

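The shot shows the closed fingers straight above the black knob (crop pixel 400,275). I'll descend to just above it, then press.

Emit:
arm_command(deltas=[{"translation": [0.8, 0, 0], "turn": [0, 0, 0]}, {"translation": [1.6, 0, 0], "turn": [0, 0, 0]}, {"translation": [2.2, 0, 0], "turn": [0, 0, 0]}, {"translation": [2.2, 0, 0], "turn": [0, 0, 0]}])

```text
time_s: 2.9
ee_pos: [0.6531, 0.0346, 0.1662]
eef_rot: [-1.427, 1.566, 3.116]
force: [0.3, -0.6, -0.7]
grip_width: 0.0007
```

Emit:
arm_command(deltas=[{"translation": [0.16, 0, 0], "turn": [0, 0, 0]}, {"translation": [0.32, 0, 0], "turn": [0, 0, 0]}, {"translation": [0.48, 0, 0], "turn": [0, 0, 0]}, {"translation": [0.64, 0, 0], "turn": [0, 0, 0]}, {"translation": [0.8, 0, 0], "turn": [0, 0, 0]}, {"translation": [0.94, 0, 0], "turn": [0, 0, 0]}, {"translation": [1.08, 0, 0], "turn": [0, 0, 0]}, {"translation": [1.2, 0, 0], "turn": [0, 0, 0]}, {"translation": [1.32, 0, 0], "turn": [0, 0, 0]}, {"translation": [1.42, 0, 0], "turn": [0, 0, 0]}, {"translation": [1.5, 0, 0], "turn": [0, 0, 0]}])

```text
time_s: 3.82
ee_pos: [0.6551, 0.0342, 0.1338]
eef_rot: [1.972, 1.569, 0.231]
force: [-6.0, 1.8, 9.3]
grip_width: 0.0004
```

Emit:
arm_command(deltas=[{"translation": [0.06, 0, 0], "turn": [0, 0, 0]}, {"translation": [0.12, 0, 0], "turn": [0, 0, 0]}, {"translation": [0.12, 0, 0], "turn": [0, 0, 0]}])

```text
time_s: 4.07
ee_pos: [0.6551, 0.0343, 0.1308]
eef_rot: [1.987, 1.569, 0.246]
force: [-4.8, 1.5, 8.2]
grip_width: 0.0005
```

Emit:
arm_command(deltas=[{"translation": [0.06, 0, 0], "turn": [0, 0, 0]}, {"translation": [0.12, 0, 0], "turn": [0, 0, 0]}, {"translation": [0.12, 0, 0], "turn": [0, 0, 0]}])

```text
time_s: 4.32
ee_pos: [0.6552, 0.0342, 0.1292]
eef_rot: [1.913, 1.568, 0.173]
force: [-9.2, 2.0, 18.2]
grip_width: 0.0002
```

```bash
python3 - <<'E'
from h import *
im=snap("side","s2"); crop(im,(290,120,430,240),5,"s2c")
im=snap("top","t2")
E
```

Emit:
arm_command(deltas=[{"translation": [0.06, 0, 0], "turn": [0, 0, 0]}, {"translation": [0.06, 0, 0], "turn": [0, 0, 0]}])

```text
time_s: 4.58
ee_pos: [0.6552, 0.0343, 0.129]
eef_rot: [1.859, 1.567, 0.118]
force: [-15.2, 2.3, 28.7]
grip_width: 0.0005
```

View pics/s2c.png

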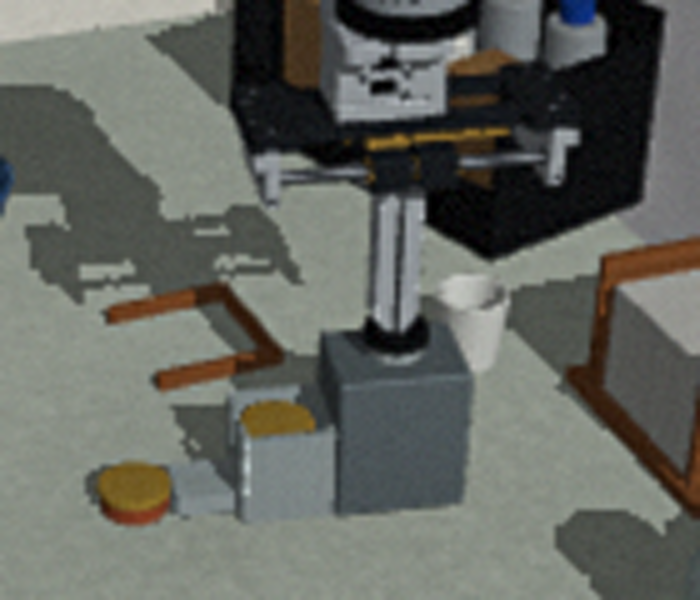

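The plunger is at its stop: force rises with no further travel. The pot is out at crop (135,490) with the blade behind it. Now I'll lift straight up.

Emit:
arm_command(deltas=[{"translation": [-0.2, 0, 0], "turn": [0, 0, 0]}, {"translation": [-0.45, 0, 0], "turn": [0, 0, 0]}, {"translation": [-0.75, 0, 0], "turn": [0, 0, 0]}, {"translation": [-1.05, 0, 0], "turn": [0, 0, 0]}, {"translation": [-1.35, 0, 0], "turn": [0, 0, 0]}, {"translation": [-1.65, 0, 0], "turn": [0, 0, 0]}, {"translation": [-2.2, 0, 0], "turn": [0, 0, 0]}, {"translation": [-3.0, 0, 0], "turn": [0, 0, 0]}, {"translation": [-3.8, 0, 0], "turn": [0, 0, 0]}, {"translation": [-3.8, 0, 0], "turn": [0, 0, 0]}])

```text
time_s: 5.42
ee_pos: [0.6559, 0.0334, 0.2238]
eef_rot: [1.669, 1.565, -0.073]
force: [0.4, 0.1, 2.0]
grip_width: 0.0004
```

```bash
python3 - <<'E'
from h import *
o=ctrl.get_obs(); print(o["ee_pos"],o["force"],R.from_euler("xyz",o["eef_rot"]).as_matrix().round(3).tolist())
im=snap("side","s3"); crop(im,(290,120,430,240),5,"s3c")
for n in("pot1",):
    for d in models.cut_out(n,"side")[:5]:
        b=d["box"]; print("side",np.round(b,1),round(d["score"],2)); 
im=snap("top","t3"); crop(im,(215,115,405,215),4,"t3c")
for d in models.cut_out(n,"top")[:5]:
        b=d["box"]; print("top",np.round(b,1),round(d["score"],2)); 
E
```

```text
[0.65589659 0.0334384  0.22380376] [0.3540671  0.10907255 1.99061346] [[0.006, 0.985, -0.17], [-0.0, -0.17, -0.985], [-1.0, 0.006, -0.001]]
side [308.3 210.1 322.1 222.8] 0.64
side [335.4 174.  386.  223.6] 0.32
side [357.5 260.2 408.3 296.2] 0.25
```

View pics/s3c.png

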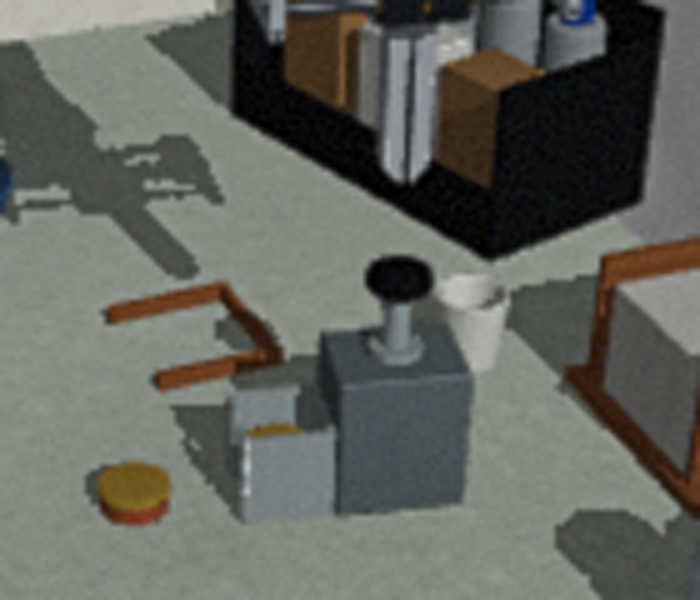

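View pics/t3c.png

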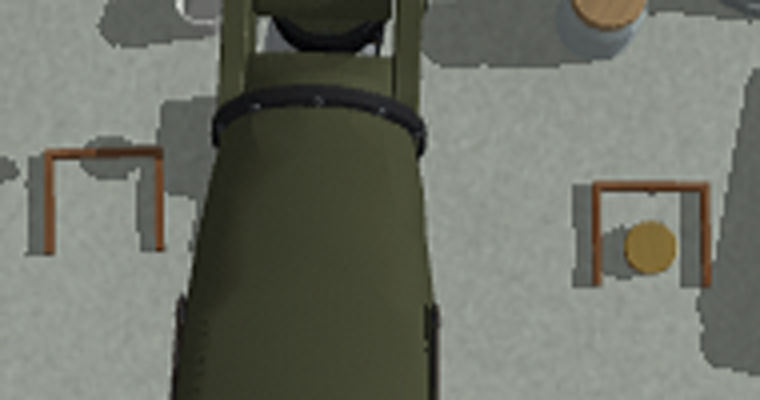

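```bash
cat >> fit.py <<'E'
cyl=[np.r_[np.c_[.022*np.cos(a),.022*np.sin(a),a*0],np.c_[.022*np.cos(a),.022*np.sin(a),a*0+.018]]]
def potfit(im,c,bx,p0):
    hsv=cv2.cvtColor(np.ascontiguousarray(im),cv2.COLOR_RGB2HSV); m=np.zeros((400,640),np.uint8)
    l,t,r,b=bx; m[t:b,l:r]=((hsv[t:b,l:r,1]>110)&(hsv[t:b,l:r,0]<35)&(hsv[t:b,l:r,2]>50))
    ys,xs=np.nonzero(m); print("mask",m.sum(),xs.min(),xs.max(),ys.min(),ys.max())
    m=cv2.resize(m,None,fx=2,fy=2,interpolation=0)
    return fit(cyl,{c:m},(p0[0],p0[1],0))
E
python3 - <<'E'
from fit import *
im=cv2.imread("pics/s3.png")[:,:,::-1]
print(potfit(im,"side",(304,206,330,230),(.505,.055)))
im=cv2.imread("pics/s0.png") if 0 else cv2.imread("pics/side0.png")[:,:,::-1]
print(potfit(im,"side",(366,266,390,290),(.57,-.23)))
im=cv2.imread("pics/top0.png")[:,:,::-1]
print(potfit(im,"top",(368,168,387,187),(.57,-.23)))
E
```

```text
mask 148 309 323 213 224
 fit ['side'] [ 0.5071  0.0602 -0.0902] [0.202]
[ 0.50706642  0.06019715 -0.09024477]
mask 300 366 389 266 289
 fit ['side'] [ 0.5721 -0.2243 -0.1747] [0.302]
[ 0.57211277 -0.2243187  -0.17474808]
mask 129 371 383 171 182
 fit ['top'] [ 0.5714 -0.2267 -0.0446] [0.202]
[ 0.57139096 -0.22667496 -0.044626  ]
```

```bash
python3 - <<'E'
from h import *
rows([(.497,.010,.223,-10),(.497,.010,.026,-10)])
E
```

```text
[-0.19, -6.05, 2.0] [0.05, 0.01, 0.02]
[7.69, -6.03, 1.99] [0.05, 0.01, 0.02]
```

Emit:
arm_command(deltas=[{"translation": [0, -1.2, 0.4], "turn": [0, 0, 0]}, {"translation": [0, -2.4, 0.8], "turn": [0, 0, 0]}, {"translation": [0, -3.6, 1.2], "turn": [0, 0, 0]}, {"translation": [0, -4.8, 1.6], "turn": [0, 0, 0]}, {"translation": [0, -6.0, 2.0], "turn": [0, 0, 0]}, {"translation": [1.2, -6.0, 2.0], "turn": [0, 0, 0]}, {"translation": [2.4, -6.0, 2.0], "turn": [0, 0, 0]}, {"translation": [3.6, -6.0, 2.0], "turn": [0, 0, 0]}, {"translation": [4.8, -6.0, 2.0], "turn": [0, 0, 0]}, {"translation": [5.6, -6.0, 2.0], "turn": [0, 0, 0]}, {"translation": [6.0, -6.0, 2.0], "turn": [0, 0, 0]}, {"translation": [6.0, -6.0, 2.0], "turn": [0, 0, 0]}], gripper=30)

```text
time_s: 6.62
ee_pos: [0.4971, 0.0099, 0.0671]
eef_rot: [-1.441, 1.566, 3.102]
force: [-0.7, 0.3, -0.3]
grip_width: 0.0301
```

```bash
python3 - <<'E'
from h import *
o=ctrl.get_obs(); print(o["ee_pos"],o["force"],o["grip_width"])
rows([(.497,.010,.025,-10)])
im=snap("side","s4"); crop(im,(250,120,400,240),5,"s4c")
E
```

```text
[0.4971416  0.00987447 0.06707219] [-0.6525648   0.27666898 -0.32087983] 0.0300847254044793
[1.68, 0.0, -0.0] [0.05, 0.01, 0.05]
```

View pics/s4c.png

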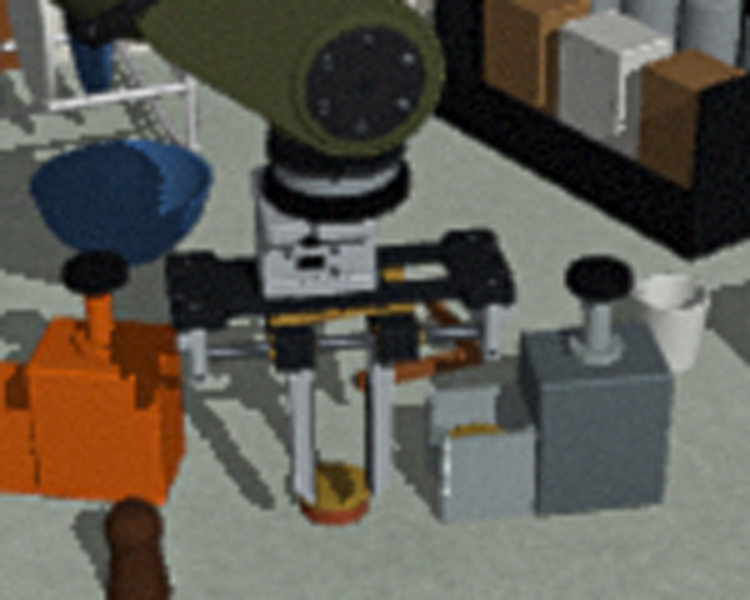

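The fingers straddle the pot's near side in the view (crop 335,490). The body clears both knobs. I'll lower to push height.

Emit:
arm_command(deltas=[{"translation": [0.8, 0, 0], "turn": [0, 0, 0]}, {"translation": [1.4, 0, 0], "turn": [0, 0, 0]}, {"translation": [1.7, 0, 0], "turn": [0, 0, 0]}, {"translation": [1.7, 0, 0], "turn": [0, 0, 0]}])

```text
time_s: 7.0
ee_pos: [0.4984, 0.0098, 0.0267]
eef_rot: [-1.431, 1.57, 3.111]
force: [-0.2, 0.3, -0.3]
grip_width: 0.0299
```

```bash
python3 - <<'E'
from h import *
o=ctrl.get_obs(); print(o["ee_pos"],o["force"],o["grip_width"])
im=snap("side","s5"); crop(im,(250,140,400,240),5,"s5c")
def T(px,py,phi,d=.0241):
    f=np.radians(phi); return (px-d*np.cos(f),py-d*np.sin(f),.025,phi-90)
W=[(.506,.058,80),(.510,.068,80),(.514,.078,80),(.518,.088,80),(.522,.098,80),(.525,.108,80),(.5265,.120,80),(.527,.132,80),(.5275,.144,80),(.528,.156,80),(.528,.168,80),(.528,.180,80)]
for w in W: print(np.round(T(*w),4))
rows([T(*w) for w in W])
E
```

```text
[0.49837304 0.0098379  0.02673061] [-0.21402736  0.28499384 -0.31556908] 0.02986393351500709
[  0.5018   0.0343   0.025  -10.    ]
[  0.5058   0.0443   0.025  -10.    ]
[  0.5098   0.0543   0.025  -10.    ]
[  0.5138   0.0643   0.025  -10.    ]
[  0.5178   0.0743   0.025  -10.    ]
[  0.5208   0.0843   0.025  -10.    ]
[  0.5223   0.0963   0.025  -10.    ]
[  0.5228   0.1083   0.025  -10.    ]
[  0.5233   0.1203   0.025  -10.    ]
[  0.5238   0.1323   0.025  -10.    ]
[  0.5238   0.1443   0.025  -10.    ]
[  0.5238   0.1563   0.025  -10.    ]
[0.1, -0.05, -0.98] [0.05, -0.0, -0.0]
[0.1, 0.04, -1.4] [0.05, -0.0, -0.0]
[0.1, 0.13, -1.83] [0.05, -0.0, -0.0]
[0.1, 0.22, -2.25] [0.05, -0.0, -0.0]
[0.1, 0.31, -2.67] [0.05, -0.0, -0.0]
[0.1, 0.36, -3.08] [0.05, -0.0, -0.0]
[0.1, 0.34, -3.57] [0.05, -0.0, -0.0]
[0.1, 0.28, -4.04] [0.05, -0.0, -0.0]
[0.1, 0.22, -4.52] [0.05, -0.0, -0.0]
[0.1, 0.16, -5.0] [0.05, -0.0, -0.0]
[0.1, 0.07, -5.47] [0.05, -0.0, -0.0]
[0.1, -0.01, -5.94] [0.05, -0.0, -0.0]
```

View pics/s5c.png

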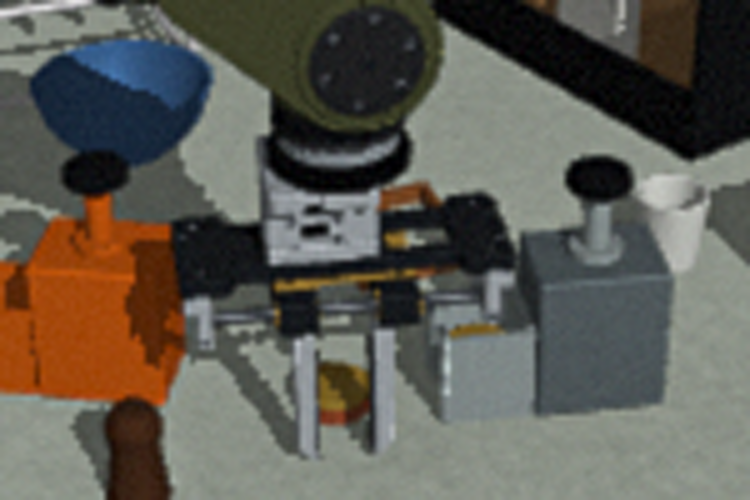

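Both fingers stand behind the pot. First push: short, then check.

Emit:
arm_command(deltas=[{"translation": [0.05, -0.05, -0.4], "turn": [0, 0, 0]}, {"translation": [0.05, -0.05, -0.7], "turn": [0, 0, 0]}, {"translation": [0.05, -0.05, -0.95], "turn": [0, 0, 0]}, {"translation": [0.05, 0.0, -1.2], "turn": [0, 0, 0]}, {"translation": [0.05, 0.04, -1.4], "turn": [0, 0, 0]}, {"translation": [0.05, 0.09, -1.6], "turn": [0, 0, 0]}, {"translation": [0.05, 0.13, -1.8], "turn": [0, 0, 0]}, {"translation": [0.05, 0.18, -2.0], "turn": [0, 0, 0]}, {"translation": [0.05, 0.22, -2.2], "turn": [0, 0, 0]}, {"translation": [0.05, 0.26, -2.4], "turn": [0, 0, 0]}, {"translation": [0.05, 0.3, -2.5], "turn": [0, 0, 0]}, {"translation": [0.05, 0.3, -2.55], "turn": [0, 0, 0]}])

```text
time_s: 8.05
ee_pos: [0.5169, 0.0718, 0.0257]
eef_rot: [1.493, 1.571, -0.248]
force: [0.5, -1.0, -0.1]
grip_width: 0.0298
```

```bash
python3 - <<'E'
from h import *
o=ctrl.get_obs(); print(o["ee_pos"],o["force"],o["grip_width"])
im=snap("side","s6"); crop(im,(250,140,400,240),5,"s6c")
im=snap("top","t6"); crop(im,(215,115,405,215),4,"t6c")
def T(px,py,phi,d=.0241):
    f=np.radians(phi); return (px-d*np.cos(f),py-d*np.sin(f),.025,phi-90)
W=[(.522,.102,80),(.525,.112,80),(.527,.122,80),(.528,.132,80),(.528,.142,80),(.528,.152,80),(.528,.162,80),(.528,.172,80),(.528,.180,77),(.529,.187,72),(.530,.193,67),(.531,.197,63)]
rows([T(*w) for w in W])
E
```

```text
[0.5169495  0.07176993 0.02568276] [ 0.46037197 -1.010276   -0.05220956] 0.029797021038410712
[0.02, -0.0, -0.27] [0.05, -0.0, 0.0]
[0.02, 0.05, -0.69] [0.05, -0.0, 0.0]
[0.02, 0.06, -1.09] [0.05, -0.0, 0.0]
[0.02, 0.03, -1.5] [0.05, -0.0, 0.0]
[0.02, -0.04, -1.89] [0.05, -0.0, 0.0]
[0.02, -0.1, -2.28] [0.05, -0.0, 0.0]
[0.02, -0.17, -2.68] [0.05, -0.0, 0.0]
[0.02, -0.24, -3.07] [0.05, -0.0, 0.0]
[0.03, -0.34, -3.39] [0.65, -0.0, 0.0]
[0.03, -0.44, -3.68] [1.65, -0.0, 0.0]
[0.03, -0.52, -3.94] [2.65, -0.0, 0.0]
[0.03, -0.57, -4.12] [3.45, -0.0, 0.0]
```

View pics/s6c.png

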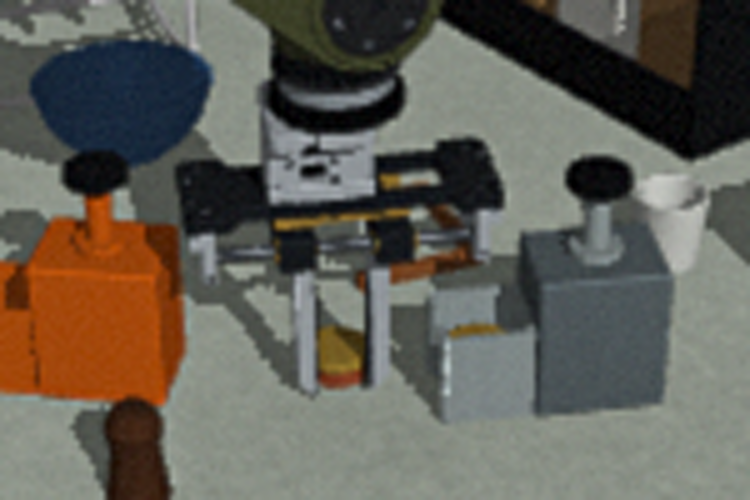

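View pics/t6c.png

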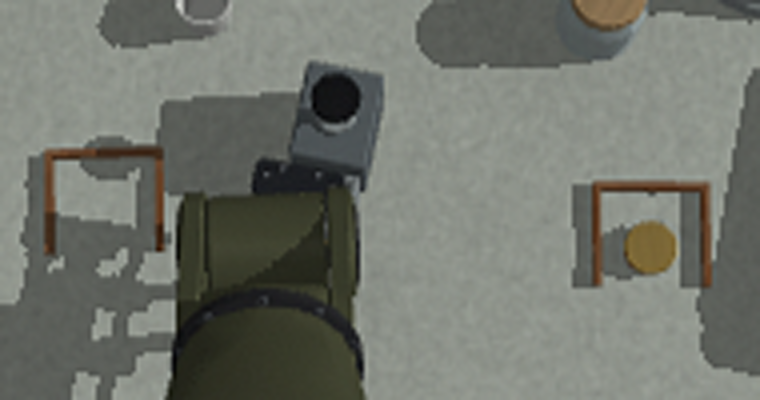

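The pot is seated between the fingertips and moving with them. I'll go on to in front of the bay, starting the turn.

Emit:
arm_command(deltas=[{"translation": [0, 0.0, -0.27], "turn": [0, 0, 0]}, {"translation": [0, 0.05, -0.69], "turn": [0, 0, 0]}, {"translation": [0, 0.06, -1.1], "turn": [0, 0, 0]}, {"translation": [0, 0.03, -1.5], "turn": [0, 0, 0]}, {"translation": [0, -0.04, -1.9], "turn": [0, 0, 0]}, {"translation": [0, -0.1, -2.3], "turn": [0, 0, 0]}, {"translation": [0, -0.17, -2.68], "turn": [0, 0, 0]}, {"translation": [0, -0.24, -3.07], "turn": [0, 0, 0]}, {"translation": [0, -0.34, -3.39], "turn": [0.6, 0, 0]}, {"translation": [0, -0.44, -3.68], "turn": [1.6, 0, 0]}, {"translation": [0, -0.52, -3.94], "turn": [2.6, 0, 0]}, {"translation": [0, -0.57, -4.1], "turn": [3.4, 0, 0]}])

```text
time_s: 9.15
ee_pos: [0.5198, 0.176, 0.0257]
eef_rot: [-1.9, 1.571, 2.342]
force: [-0.3, 0.2, 0.4]
grip_width: 0.0299
```

```bash
python3 - <<'E'
from h import *
o=ctrl.get_obs(); print(o["ee_pos"],o["force"],o["grip_width"])
im=snap("side","s7"); crop(im,(250,140,400,240),5,"s7c")
im=snap("top","t7"); crop(im,(215,115,405,215),4,"t7c")
def T(px,py,phi,d=.0241):
    f=np.radians(phi); return (px-d*np.cos(f),py-d*np.sin(f),.025,phi-90)
W=[(.533,.203,60),(.536,.208,55),(.540,.212,50),(.544,.215,44),(.548,.217,38),(.553,.2185,32),(.558,.219,26),(.564,.2195,20),(.571,.2195,14),(.578,.2195,8),(.585,.2195,3),(.590,.2195,2)]
rows([T(*w) for w in W])
E
```

```text
[0.51982873 0.17603028 0.02569917] [-0.27788162  0.18348576  0.42166775] 0.029854939145427847
[0.03, -0.07, -0.24] [0.64, -0.0, 0.0]
[0.03, -0.14, -0.49] [1.64, -0.0, 0.0]
[0.03, -0.15, -0.72] [2.64, -0.0, 0.0]
[0.03, -0.16, -0.92] [3.84, -0.0, 0.0]
[0.03, -0.15, -1.1] [5.04, -0.0, 0.0]
[0.03, -0.08, -1.3] [6.24, -0.0, 0.0]
[0.03, 0.0, -1.46] [7.44, -0.0, 0.0]
[0.03, 0.13, -1.65] [8.64, -0.0, 0.0]
[0.03, 0.31, -1.85] [9.84, -0.0, 0.0]
[0.03, 0.5, -2.06] [11.04, 0.0, 0.0]
[0.03, 0.7, -2.25] [12.04, 0.0, 0.0]
[0.03, 0.87, -2.36] [12.24, 0.0, 0.0]
```

View pics/s7c.png

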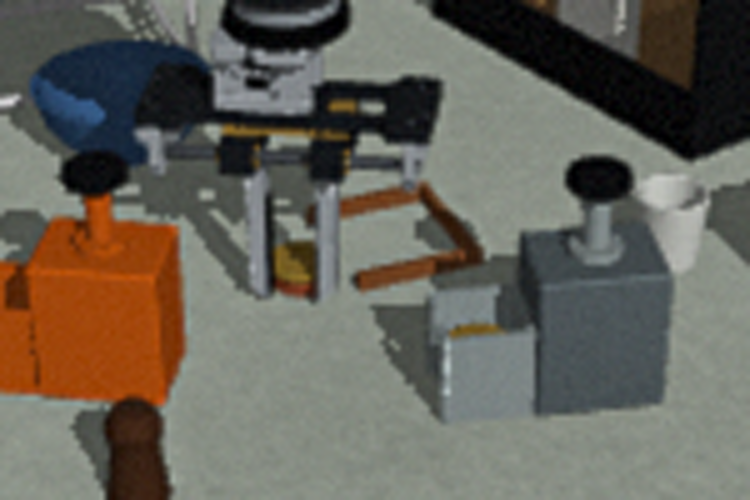

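View pics/t7c.png

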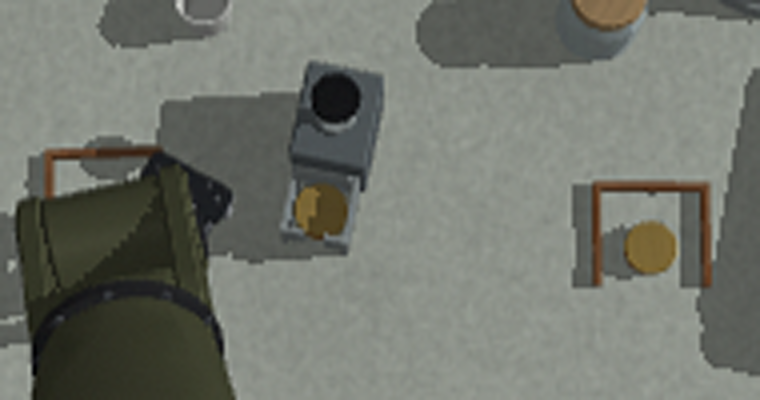

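Emit:
arm_command(deltas=[{"translation": [0, -0.07, -0.24], "turn": [0.6, 0, 0]}, {"translation": [0, -0.14, -0.49], "turn": [1.6, 0, 0]}, {"translation": [0, -0.15, -0.72], "turn": [2.6, 0, 0]}, {"translation": [0, -0.16, -0.92], "turn": [3.8, 0, 0]}, {"translation": [0, -0.15, -1.1], "turn": [5.0, 0, 0]}, {"translation": [0, -0.08, -1.3], "turn": [6.2, 0, 0]}, {"translation": [0, 0, -1.46], "turn": [7.4, 0, 0]}, {"translation": [0, 0.13, -1.65], "turn": [8.6, 0, 0]}])

```text
time_s: 9.92
ee_pos: [0.5415, 0.2104, 0.0256]
eef_rot: [-0.11, 1.57, -2.9]
force: [-0.3, 0.1, -0.2]
grip_width: 0.0298
```

```bash
python3 - <<'E'
from h import *
o=ctrl.get_obs(); print(o["ee_pos"],o["force"],o["grip_width"])
im=snap("side","s8"); crop(im,(270,140,400,230),5,"s8c")
def T(px,py,phi,d=.0241):
    f=np.radians(phi); return (px-d*np.cos(f),py-d*np.sin(f),.025,phi-90)
W=[(.571,.2195,14),(.578,.2195,8),(.585,.2195,4),(.590,.2195,2),(.594,.2195,2),(.597,.2195,2)]
rows([T(*w) for w in W])
E
```

```text
[0.54147468 0.21041754 0.02562254] [-0.32969649  0.12164518 -0.20647254] 0.029788113839621905
[0.03, -0.04, -0.24] [1.13, -0.01, 0.0]
[0.03, -0.04, -0.52] [2.33, -0.01, 0.0]
[0.03, -0.02, -0.8] [3.13, -0.01, 0.0]
[0.03, 0.02, -0.99] [3.53, -0.01, 0.0]
[0.03, 0.07, -1.15] [3.53, -0.01, 0.0]
[0.03, 0.11, -1.26] [3.53, -0.01, 0.0]
```

View pics/s8c.png

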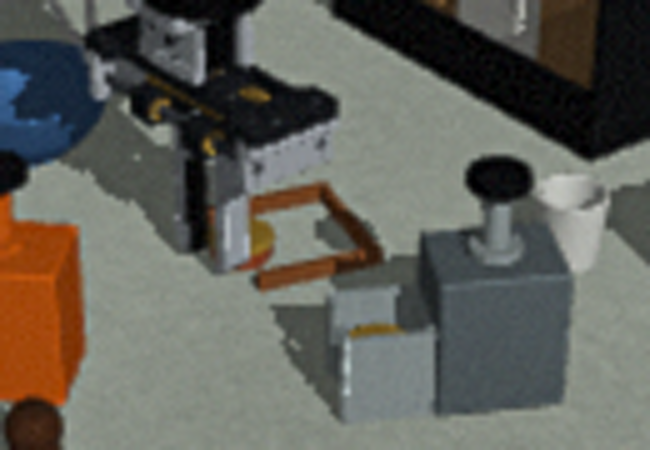

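The pot is in the mouth of the bay at crop (255,245), between the two side fences. I'll finish the push and slow down.

Emit:
arm_command(deltas=[{"translation": [0, -0.04, -0.24], "turn": [1.1, 0, 0]}, {"translation": [0, -0.04, -0.52], "turn": [2.3, 0, 0]}, {"translation": [0, -0.02, -0.8], "turn": [3.1, 0, 0]}, {"translation": [0, 0.02, -1.0], "turn": [3.5, 0, 0]}, {"translation": [0, 0.07, -1.15], "turn": [3.5, 0, 0]}, {"translation": [0, 0.1, -1.25], "turn": [3.5, 0, 0]}, {"translation": [0, 0.1, -1.28], "turn": [3.5, 0, 0]}])

```text
time_s: 10.55
ee_pos: [0.5726, 0.2188, 0.0256]
eef_rot: [0.333, 1.571, -2.758]
force: [-0.1, -0.2, -0.1]
grip_width: 0.03
```

```bash
python3 - <<'E'
from h import *
o=ctrl.get_obs(); print(o["ee_pos"],o["force"],o["grip_width"])
im=snap("side","s9"); crop(im,(290,150,400,230),6,"s9c")
rows([(.50,.218,.027,-88)])
E
```

```text
[0.57257477 0.21877949 0.02563946] [-0.14389457 -0.23969076 -0.12703913] 0.029953059046955704
[-0.06, -0.11, 2.9] [0.18, 0.0, -0.0]
```

View pics/s9c.png

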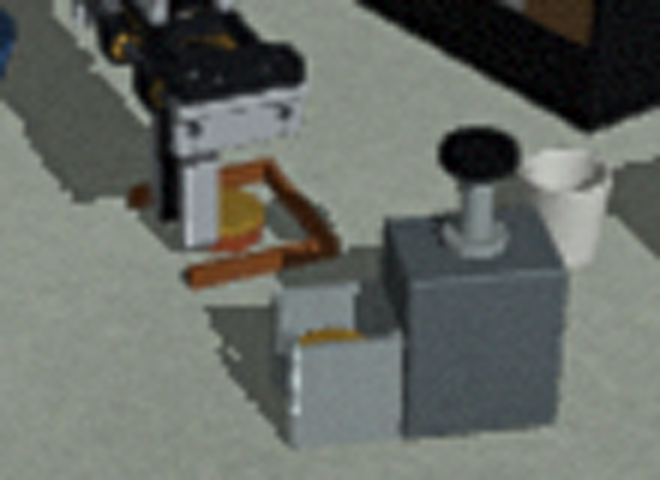

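Emit:
arm_command(deltas=[{"translation": [0, 0, 0.3], "turn": [0, 0, 0]}, {"translation": [0, 0, 0.8], "turn": [0, 0, 0]}, {"translation": [0, 0, 1.6], "turn": [0, 0, 0]}, {"translation": [0, 0, 2.4], "turn": [0, 0, 0]}, {"translation": [-0.8, 0, 2.6], "turn": [0, 0, 0]}, {"translation": [-2.0, 0, 2.6], "turn": [0, 0, 0]}, {"translation": [-3.4, 0, 2.6], "turn": [0, 0, 0]}, {"translation": [-4.8, 0, 2.6], "turn": [0, 0, 0]}, {"translation": [-6.2, 0, 2.6], "turn": [0, 0, 0]}, {"translation": [-7.6, 0, 2.6], "turn": [0, 0, 0]}, {"translation": [-8.0, 0, 2.6], "turn": [0, 0, 0]}, {"translation": [-8.0, 0, 2.6], "turn": [0, 0, 0]}])

```text
time_s: 11.6
ee_pos: [0.5078, 0.2161, 0.2285]
eef_rot: [-2.851, 1.566, 0.339]
force: [-0.3, -0.2, -0.1]
grip_width: 0.0301
```

Emit:
arm_command(deltas=[{"translation": [0, -1.4, 0], "turn": [0, 0, 0]}, {"translation": [0, -2.8, 0], "turn": [0, 0, 0]}, {"translation": [0, -4.2, 0], "turn": [0, 0, 0]}, {"translation": [0, -5.6, 0], "turn": [0, 0, 0]}, {"translation": [0, -7.0, 0], "turn": [0, 0, 0]}, {"translation": [0, -8.0, 0], "turn": [0, 0, 0]}, {"translation": [0, -8.0, 0], "turn": [0, 0, 0]}])

```text
time_s: 12.18
ee_pos: [0.4959, 0.4191, 0.2224]
eef_rot: [0.419, 1.567, -2.67]
force: [-1.3, 0.2, 0.3]
grip_width: 0.0302
```

```bash
python3 - <<'E'
from fit import *
o=ctrl.get_obs(); print(o["ee_pos"],o["force"],o["time_s"])
im=snap("side","s10"); crop(im,(290,150,400,230),6,"s10c"); 
im2=snap("top","t10"); crop(im2,(215,115,405,215),4,"t10c")
print(potfit(im,"side",(322,180,335,193),(.597,.2195)) )
E
```

```text
[0.49593214 0.41910619 0.22240025] [-1.29111748  0.23179349  0.32485288] 12.1833
mask 130 322 334 180 192
 fit ['side'] [0.5967 0.2244 0.3305] [0.194]
[0.59669968 0.22441566 0.3305336 ]
```

View pics/s10c.png

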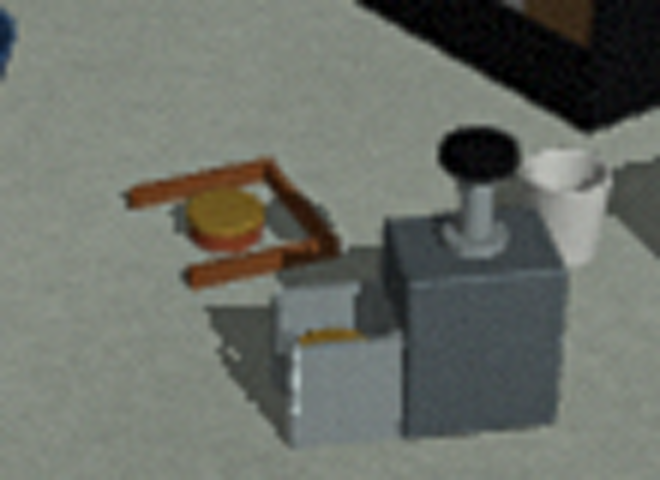

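View pics/t10.png

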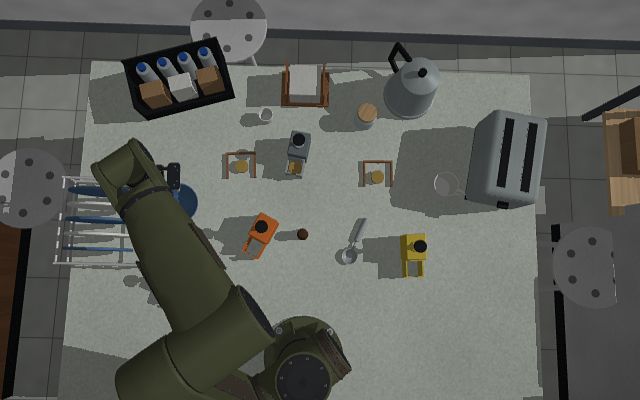

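```bash
python3 - <<'E'
from fit import *
im=cv2.imread("pics/t10.png")[:,:,::-1]
for n,b in {"served now":(234,158,249,175),"other pot":(368,168,387,187)}.items(): print(n,potfit(im,"top",b,back([[(b[0]+b[2])/2,(b[1]+b[3])/2]],"top",.01)[0]).round(4))
for c,x in(("side","s10"),("top","t10")):
    d=cv2.absdiff(cv2.imread(f"pics/{c}0.png"),cv2.imread(f"pics/{x}.png")).max(2)>45
    k,l,s,ce=cv2.connectedComponentsWithStats(cv2.morphologyEx(d.astype(np.uint8),cv2.MORPH_OPEN,np.ones((2,2))))
    print(c,[q.tolist() for q in s[1:] if q[4]>8])
E
```

```text
mask 135 235 247 160 172
 fit ['top'] [ 0.5957  0.218  -0.0191] [0.172]
served now [ 0.5957  0.218  -0.0191]
mask 129 371 383 171 182
 fit ['top'] [ 0.5731 -0.2283 -0.0438] [0.205]
other pot [ 0.5731 -0.2283 -0.0438]
side [[0, 0, 63, 127, 4834], [159, 0, 31, 15, 248], [192, 0, 12, 18, 151], [205, 0, 92, 114, 4425], [64, 29, 17, 25, 250], [72, 30, 66, 130, 5081], [139, 41, 73, 70, 1637], [54, 46, 11, 6, 46], [68, 54, 5, 20, 50], [291, 85, 4, 6, 19], [156, 98, 40, 37, 633], [279, 114, 6, 3, 14], [38, 118, 11, 6, 43], [225, 119, 7, 13, 64], [211, 120, 10, 14, 107], [130, 122, 22, 14, 181], [197, 126, 13, 16, 138], [239, 126, 4, 5, 15], [116, 133, 13, 21, 184], [228, 135, 5, 3, 15], [215, 136, 8, 4, 23], [0, 138, 7, 8, 32], [26, 139, 4, 10, 22], [14, 146, 6, 25, 72], [0, 149, 36, 77, 799], [122, 151, 24, 19, 188], [21, 164, 3, 4, 9], [137, 173, 35, 47, 543], [320, 182, 15, 11, 126], [26, 186, 2, 7, 14], [0, 195, 6, 7, 33], [339, 201, 15, 6, 65], [51, 211, 30, 20, 407]]
top [[67, 139, 206, 228, 18544], [236, 161, 13, 13, 147], [159, 187, 3, 5, 15], [62, 201, 2, 7, 14], [48, 282, 11, 13, 38], [44, 296, 4, 7, 17], [342, 346, 5, 8, 21], [339, 357, 13, 24, 144], [239, 360, 27, 17, 262], [115, 369, 17, 19, 161]]
```

```bash
python3 -c "
from station import ctrl
print(ctrl.get_obs()['time_s'],ctrl.hand_in())"
```

```text
the job is handed in; nothing more can be done
12.2833 None
```

I pressed the grey dispenser's plunger once to its stop, let it come back up, and pushed the single ejected pot into the empty bay. I handed the job in at 12.3 s. `hand_in()` reports no verdict.

- **Press:** at the stop the force rose from 8 to 29 N while the fingers moved down less than 2 mm. Afterwards the knob was back at its starting height and one pot had come out.
- **Push:** I cradled the pot between the fingertips, 30 mm apart, and swept it along the table into the bay in one curved path. Then I drew the fingers straight back, lifted and moved clear.
- **Pot position:** the last fits put it at (0.596, 0.218) m from the top view and (0.597, 0.224) m from the side view. The bay's middle is at about (0.597, 0.220) m, so the pot has at least 13 mm to each fence and about 17 mm to the open side.
- **Other things:** comparing pictures before and after showed changes only from the arm and its shadow, the pot in the bay, and the lower stack in the magazine. The other bay's pot fitted within about 2 mm of where it stood before.
- **Disagreements:** the two views differed by about 6 mm in y on the pot. The arm hid part of the left of the scene, including some of the bowl and the dish rack, so the top view did not fully check those.

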